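Fit the set-screw collar to the magnifier-lamp pedestal

TASK

Fit the collar to the lamp pedestal: first lift the loose dust cap off the upright spindle and stand it, right way up, in the small round dark wooden cup. Then pinch the spindle with a finger on its flat and turn it until the flat faces the forked key rest on the pedestal, and slide the loose collar over it, set screw on the flat and pointing at the key rest, fully down on the shoulder. Finish while still holding the collar there in the fingers (do not let go), and leave the other things on the table undisturbed.

Things in the scene. Friction and masses are not known exactly. Their poses are not given: they have to be found in the camera images.
- pedestal: white round lamp pedestal, fixed, foot 110 mm across, waist 48 mm. Origin: centre of its underside, on the spindle's vertical axis; z up. +x points from the spindle to the forked key rest: an upright fork 8 mm thick, 30 mm wide, 58 mm high, notched on top, 88 mm from the axis. On top a steel shoulder: flat disc 36 mm across, 40 mm above the table, from which the spindle rises.
- spindle: upright steel shaft, 16 mm thick, rising 44 mm from the shoulder to 84 mm above the table (top 8 mm tapered by 3 mm a side), hidden under the cap at first. Turns about its vertical axis against light friction (0.04 N m), stays where left; stops 3.1 rad either side of the key rest. Origin: on the axis at shoulder height; +x points out through the flat.
- flat (a point): flat cut along the spindle's whole height, 14 mm wide, 4 mm from the axis: the spindle is 12 mm thick across it and 16 mm elsewhere, so fingers on it close further. Origin: centre of the flat face, 18 mm above the shoulder; +x its outward normal, z up. At the start it is 0.6 to 2 rad from the key rest, counter-clockwise seen from above, so it is turned clockwise.
- cap: white plastic dust cap, a cylinder 33 mm across and 54 mm high, closed on top and open below (27 mm bore), about 30 g; it stands loose on the shoulder over the spindle. Origin: centre of its open lower rim, z up towards the closed top.
- cup: small round dark wooden cup on the table, fixed: well 44 mm across, floor 5 mm and rim 18 mm above the table, 54 mm across outside, on a foot 72 mm across. Origin: centre of its underside, z up.
- collar: loose aluminium shaft collar lying flat: 38 mm across, 20 mm high, 20 mm bore, 50 to 95 g. A dark 8 mm set screw sticks out 5.5 mm at half height; its tip, 8 mm wide, reaches into the bore to 5.3 mm from the axis, 6 mm above the underside, so the collar goes down the spindle only with the screw over the flat. Origin: centre of underside; +x outwards along the screw; z up.
- screw (a point): outer end of the collar's set screw, 24.5 mm from the collar's axis and 10 mm above its underside; axes as the collar's.
- polish1: bystander, leave alone: nail polish bottle, amber glass, 28 mm across, 58 mm high; origin at its underside
- polish2: bystander, leave alone: nail polish bottle, clear glass, 28 mm across, 58 mm high; origin at its underside
- nailfile: bystander, leave alone: grey nail file, 28 x 170 x 4 mm, lying flat; origin centre of the underside
- hexkey: bystander, leave alone: dark L-shaped hex key, 7 mm thick, long leg 90 mm, lying flat; origin at its underside
- dustbrush: bystander, leave alone: black dust brush standing bristles up, 68 mm across, 92 mm high; origin at its underside
- spray: bystander, leave alone: white spray bottle, 44 mm across, 150 mm high; origin at its underside
- lotion: bystander, leave alone: white lotion bottle, 54 mm across, 190 mm high; origin at its underside
Mind the look-alikes: they are no part of the job. There is more than one size of the pedestal; the job needs the middle-sized.

How it is judged:
By the outcome, as a careful person would: the job done as asked, in the order asked, and still so for the second after the job is handed in, while the arm keeps its last pose, push and grip.
It also fails if it takes over 67 s, if anything falls off the work surface, if the arm or the gripper's body presses on something with over 40 N, if the wrist force passes 120 N, or if a joint passes its speed limit or range.

ROBOT

A 6-joint arm with a two-finger parallel gripper is mounted at the origin on the work surface. World frame = base frame: x ahead of the robot, y to its left, z up, the work surface at z = 0. Lengths are in m, angles in degrees, forces in N, time in s.
With the tool pointing down it reaches from about 0.3 to 0.75 m from the base axis. Payload 8.5 kg.
Tool frame: the origin (TCP) lies at the very end of the fingers, on their centre line; the grasp point (between the pads) lies 19 mm behind it; z points along the fingers, y is the line along which they close (so a half turn about z gives the same grasp; the last joint's range is limited). The gripper opens to 85 mm and grips with 20 to 120 N. Pads are 22 mm wide; open, the fingers measure 114 mm over their backs; the gripper's body (76 mm by 85 mm) begins 54 mm behind the grasp point. The pads swing forward as they close: fully open they stand 13 mm farther back than shut.
Start: joints at [-80.632, 21.807, 74.336, -0, 83.858, -12.336], TCP at [0.203, -0.511, 0.231] pointing down, gripper open.
Joint ranges: [-178.18, 178.18], [-50.72, 133.34], [12.68, 142.11], [-81.47, 261.47], [9.98, 163.14], [-165.26, 165.26]. Speed limits (degrees/s): [136.94, 136.94, 180, 180, 180, 180].

INTERFACE

Orientations are given as a 3x3 rotation matrix whose columns are the frame's x, y, z axes.
In Python, from rig import env, optics, spotter gives the robot as it stands.
- The arm moves only by the shell command python3 -m crank 'ROWS' [FORCE]. ROWS is JSON, one flat list of numbers, 5 for each row, row after row: the finger opening in cm, from 0 to 8.54, then the shift along the tool's x, y, z in cm, then the turn about the tool's z in rad. A call has exactly 8 rows; each row shifts and turns the commanded pose from where the row before left it, along the tool's axes as they then stand; what a row does not reach is not made up. A row lasts 1/12 s, in which the tool goes at most 41.7 mm and 7.16 degrees, less where a joint would pass 70% of its speed; a pose out of reach is approached as far as the arm can. A call is refused whole if a number of a shift passes 4.17 or a number of a turn 0.125, either way. A call with a gripper value outside its range is refused whole. The fingers move at their own pace and stop on an object; FORCE is the grip in N (left out, the last holds). Time passes only in rows, so rows that do not move let the fingers close, or fill a call up. It gives the time, the measured TCP pose, the force, the opening and the grip force at its end, in the units of the state.
- env.observe(): the state, without advancing time (a new reading comes with each control period).
- optics.get_image(name): name is "scene" or "top" or "wrist"; returns a dict with "color" (384x512x3 uint8, red, green, blue), "intrinsics" (3x3 intrinsics, pixels), "pose" (4x4, takes a point from camera to world coordinates). Camera axes: x right, y up, looking along -z (the intrinsics and any distortion apply to the point x, -y, -z); pixel columns grow to the right and rows downward; lengths in m; the calibration is good to about 2 mm. A picture is of the moment at which its call begins. There is no depth.
- env.close_job(): hands the job in; it is judged then, once.
Trained networks look in a picture, given as the dict that the camera call returned (one of the last four; its "shot" number tells which), for a name from the list of things; names that differ only in an ending like _2 or _b are one class to them, and where a whole thing is asked for, a point or a joint stands for the part that bears it (a point fixed in the world has none). Each returns a list of dicts, best first, with "score" (0 to 1); they miss things now and then, are a little off and sometimes report something else, mostly with a low value. They report only what shows in the picture. A call takes as long as a camera call. They do not tell look-alikes from the thing itself.
- spotter.look_for(picture, query): "at" ([column, row] as shares, 0 to 1, of the picture: columns of its width, rows of its height, amid what is visible of it).
The state is a dict: "time_s": time; "q": joint angles; "qvel": joint speeds; "joint_efforts": joint torques, N m; "position": TCP position; "tool_rot": TCP orientation; "ft_force": force on the tool from outside, world axes, zero at the start; "wrist_torque": the same for the moment, N m; "grip_width": finger opening in m; "gripper_force": force on a finger pad.
Only numpy, scipy, OpenCV 4.12 (cv2) and the standard library are available. Lean on these libraries where they do the work, as an engineer would, in place of code of your own. Each camera call takes 0.05 s, during which the arm holds its last target. There are 200 camera calls.

## Working session

There is one attempt and no reset: what is moved stays moved. The work goes in short steps, Python scripts to look and compute and a shell command to move; the robot and the scene stay as the last step left them, time stands still between calls to the robot, and variables do not carry over. Pictures are saved under pics/ and viewed, at most 10 in all, crops included, and the job is handed in when it is done.

```bash
ls; mkdir -p pics; cat > h.py <<'E'
import numpy as np, cv2
from rig import env, optics, spotter
def save(im,n): cv2.imwrite('pics/'+n,cv2.cvtColor(im,cv2.COLOR_RGB2BGR))
def ray(p,uv):
    K=np.array(p["intrinsics"]);T=np.array(p["pose"])
    d=np.linalg.inv(K)@[uv[0],uv[1],1]; d=np.array([d[0],-d[1],-d[2]])
    return T[:3,3],T[:3,:3]@d
def atz(p,uv,z):
    o,d=ray(p,uv); return o+d*(z-o[2])/d[2]
def proj(p,X):
    K=np.array(p["intrinsics"]);T=np.array(p["pose"])
    c=T[:3,:3].T@(np.array(X)-T[:3,3]); q=K@[c[0],-c[1],-c[2]]; return q[:2]/q[2]
def tri(pairs):
    A=np.zeros((3,3));b=np.zeros(3)
    for p,uv in pairs:
        o,d=ray(p,uv);d=d/np.linalg.norm(d);M=np.eye(3)-np.outer(d,d);A+=M;b+=M@o
    return np.linalg.solve(A,b)
def look(p,n): return [(round(r["score"],2),[round(r["at"][0]*512),round(r["at"][1]*384)]) for r in spotter.look_for(p,n)]
E
python3 - <<'E'
from h import *
s=env.observe();print(s)
ps={n:optics.get_image(n) for n in("scene","top","wrist")}
for n,p in ps.items(): print(n,p.keys(),np.round(p["intrinsics"],1).tolist(),np.round(p["pose"],3).tolist())
a=np.hstack([ps["scene"]["color"],ps["top"]["color"]]);a=cv2.resize(a,(800,300),interpolation=cv2.INTER_AREA)
b=np.hstack([ps["wrist"]["color"]]);save(np.vstack([a,cv2.copyMakeBorder(cv2.resize(b,(400,300),interpolation=cv2.INTER_AREA),0,0,0,400,0)]),'a.png')
for n in["pedestal","spindle","cap","cup","collar","screw"]:
  for c in("scene","top"): print(n,c,look(ps[c],n))
E
```

```text
pics
{'time_s': 0.0, 'q': array([-8.06323169e+01,  2.18421164e+01,  7.43840118e+01,  6.37661093e-04,
        8.38566953e+01, -1.23386939e+01]), 'qvel': array([ 0.10226621,  0.00288141,  0.03101649, -0.01213248, -0.03601082,
        0.03279674]), 'joint_efforts': array([ 2.30955615e-03, -4.48455906e+01, -2.31281716e+01, -8.08249433e-05,
        4.66102618e-03,  6.62451299e-06]), 'position': array([ 0.20334569, -0.51072872,  0.23070558]), 'tool_rot': array([[ 9.29091892e-01,  3.69848895e-01, -2.24372155e-04],
       [ 3.69848825e-01, -9.29090850e-01,  1.42806465e-03],
       [ 3.19706014e-04, -1.40978706e-03, -9.99998955e-01]]), 'ft_force': array([0.33561332, 0.7413886 , 0.34502319]), 'wrist_torque': array([-0.00640532, -0.00525486, -0.03218845]), 'gripper_force': 0.0, 'grip_width': 0.08519352488922965}
scene dict_keys(['color', 'intrinsics', 'pose', 'shot']) [[360.4, 0.0, 256.3], [0.0, 360.4, 190.4], [0.0, 0.0, 1.0]] [[-0.367, -0.708, 0.603, 1.103], [0.93, -0.27, 0.25, 0.281], [-0.014, 0.652, 0.758, 0.839], [0.0, 0.0, 0.0, 1.0]]
top dict_keys(['color', 'intrinsics', 'pose', 'shot']) [
[... 193 characters left out ...]
or', 'intrinsics', 'pose', 'shot']) [[271.9, 0.0, 255.2], [0.0, 271.9, 196.0], [0.0, 0.0, 1.0]] [[0.37, 0.882, 0.293, 0.278], [-0.929, 0.352, 0.115, -0.481], [-0.002, -0.314, 0.949, 0.374], [0.0, 0.0, 0.0, 1.0]]
pedestal scene [(0.75, [395, 180]), (0.72, [233, 226]), (0.64, [320, 188])]
pedestal top [(0.95, [264, 158]), (0.91, [190, 239]), (0.81, [113, 286]), (0.39, [261, 235])]
spindle scene [(0.5, [404, 155])]
spindle top [(0.58, [100, 291])]
cap scene [(0.57, [237, 213])]
cap top []
cup scene [(0.85, [317, 235])]
cup top [(0.67, [181, 178]), (0.55, [344, 191])]
collar scene [(0.46, [171, 182])]
collar top [(0.7, [345, 192])]
screw scene []
screw top [(0.63, [346, 191]), (0.22, [169, 88])]
```

View pics/a.png

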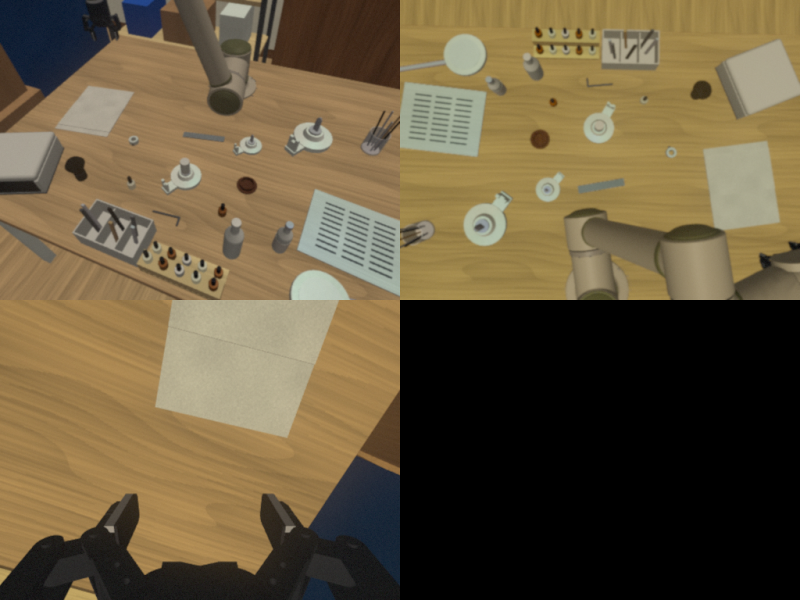

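The picture shows three pedestals. In the top view's own pixels they are at about (256,160), (190,239) and (113,286). The foot sizes rank the first in the middle, and it also carries a white cap. Next I'll check this in an enlarged crop.

```bash
python3 - <<'E'
from h import *
t=optics.get_image("top");s=optics.get_image("scene")
c=t["color"];e=s["color"]
z=lambda im,x,y,w,h,f:cv2.resize(im[y:y+h,x:x+w],None,fx=f,fy=f,interpolation=cv2.INTER_CUBIC)
A=z(c,75,110,225,200,2)   # 450x400? 
B=z(c,225,115,70,80,5);C=z(c,325,170,40,40,5);D=z(e,200,190,70,70,5)
can=np.zeros((600,800,3),np.uint8)
can[:200,:450]=A[:200] if 0 else z(c,75,110,225,200,1)[:0].reshape(0) if 0 else 0
can[:400,:350]=B;can[:350,350:700]=D;can[400:600,:200]=C;can[350:600,350:632]=z(c,75,110,225,200,1.25)
save(can,'b.png')
for n,uv in(("mid",(256,160)),("small",(190,239)),("large",(113,286)),("cup",(181,178)),("collar",(345,192))): print(n,atz(t,uv,0.0).round(3))
for n,uv in(("mid",(233,226)),("cup",(317,235)),("collar",(171,180))): print(n,atz(s,uv,0.01).round(3))
# white foot sizes
g=cv2.cvtColor(c,cv2.COLOR_RGB2HSV); m=((g[...,1]<70)&(g[...,2]>150)).astype(np.uint8)
n,l,st,ce=cv2.connectedComponentsWithStats(m)
for i in range(1,n):
  if st[i,4]>150: print(st[i],ce[i].round(1))
E
```

```text
Traceback (most recent call last):
ValueError: could not broadcast input array from shape (250,281,3) into shape (250,282,3)
```

```bash
python3 - <<'E'
from h import *
t=optics.get_image("top");s=optics.get_image("scene")
c=t["color"];e=s["color"]
z=lambda im,x,y,w,h,f:cv2.resize(im[y:y+h,x:x+w],None,fx=f,fy=f,interpolation=cv2.INTER_CUBIC)
B=z(c,225,115,70,80,5);C=z(c,325,170,40,40,5);D=z(e,200,190,70,70,5)
can=np.zeros((600,800,3),np.uint8)
can[:400,:350]=B;can[:350,350:700]=D;can[400:600,:200]=C;can[350:600,350:630]=z(c,75,110,224,200,1.25)
save(can,'b.png')
for n,uv in(("mid",(256,160)),("small",(190,239)),("large",(113,286)),("cup",(181,178)),("collar",(345,192))): print(n,atz(t,uv,0.0).round(3))
for n,uv in(("mid",(233,226)),("cup",(317,235)),("collar",(171,180))): print(n,atz(s,uv,0.01).round(3))
g=cv2.cvtColor(c,cv2.COLOR_RGB2HSV); m=((g[...,1]<70)&(g[...,2]>150)).astype(np.uint8)
n,l,st,ce=cv2.connectedComponentsWithStats(m)
for i in range(1,n):
  if st[i,4]>150: print(st[i],ce[i].round(1))
E
```

```text
mid [ 0.592 -0.001  0.   ]
small [0.363 0.182 0.   ]
large [0.228 0.394 0.   ]
cup [0.536 0.212 0.   ]
collar [ 0.505 -0.258  0.   ]
mid [ 0.588 -0.005  0.01 ]
cup [0.533 0.222 0.01 ]
collar [ 0.498 -0.258  0.01 ]
[  31   44   78   52 2257] [81.5 69.5]
[ 258   44   45   37 1002] [279.3  65.5]
[305  51  21  31 429] [315.8  69.4]
[ 418   50   94   96 5650] [466.1  97.8]
[   0  105  110   96 7165] [ 53.2 152.3]
[ 235  130   41   54 1342] [255.5 160.5]
[ 388  181   98  113 8723] [436.6 237.5]
[174 220  36  39 827] [190.9 240.1]
[  81  248   58   67 2281] [110.2 284.1]
```

View pics/b.png

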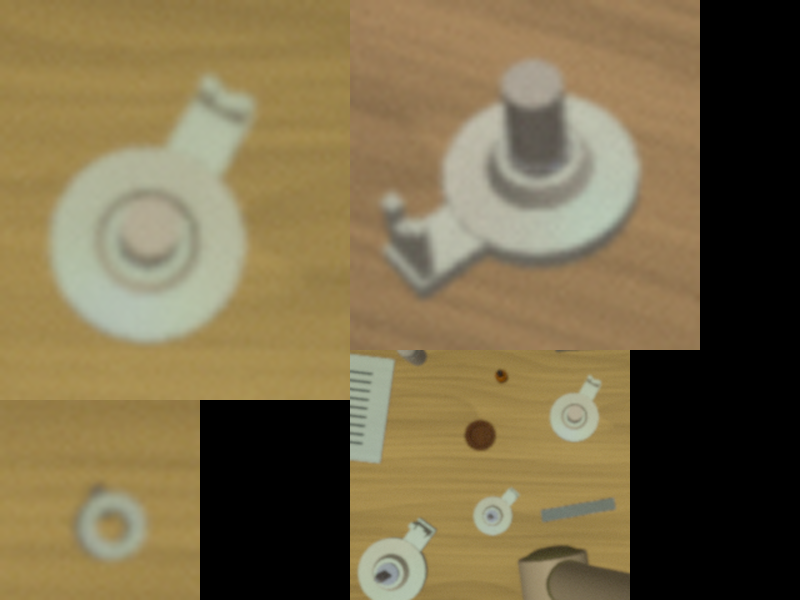

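The middle pedestal is in the top view: foot at (254.6,164), 41 px across (about 110 mm), with the cap on it and the fork at (271,135). The small one (190,240) and the large one (110,284) have bare spindles, so they are the look-alikes. The collar is at (347,195) with its screw to the upper left, and the cup is at (181,178).

```bash
python3 - <<'E'
from h import *
t=optics.get_image("top");s=optics.get_image("scene")
print("captop",tri([(t,(255,159.4)),(s,(236.4,206.8))]).round(4))
f=atz(t,(254.6,163.8),0.006);print("foot",f)
k=atz(t,(271.5,133.5),0.055);print("key",k,np.hypot(*(k-f)[:2]),np.degrees(np.arctan2(*(k-f)[1::-1])))
print("cup",tri([(t,(180,178)),(s,(317,236))]).round(4))
a=atz(t,(347.4,195.2),0.02);b=atz(t,(344.4,188),0.01);print("collar",a,np.degrees(np.arctan2(*(b-a)[1::-1])))
st=env.observe();T=np.array(t["pose"])
w=optics.get_image("wrist");R=st["tool_rot"];W=np.array(w["pose"]);print("cam in tool",R.T@(W[:3,3]-st["position"]),R.T@W[:3,:3])
d=f-st["position"];print("shift tool",R.T@d*100, st["time_s"])
E
```

```text
captop [0.5806 0.005  0.0926]
foot [0.58040194 0.00265646 0.006     ]
key [ 0.65902766 -0.04132826  0.055     ] 0.09009250929617335 -29.22347468308732
cup [0.5345 0.2182 0.0048]
collar [ 0.49495211 -0.26051442  0.02      ] 16.768973765976043
cam in tool [ 0.08076903 -0.00041733 -0.14286957] [[ 5.62600535e-04  9.49245138e-01  3.14536726e-01]
 [ 9.99999743e-01 -6.74086302e-04  2.45671643e-04]
 [ 4.45227511e-04  3.14536507e-01 -9.49245273e-01]]
shift tool [ 54.02588347 -33.77852016  22.53138491] 1.05
```

```bash
R='[6,3.37,-2.11,0.2,0,6,3.37,-2.11,0.2,0,6,3.37,-2.11,0.2,0,6,3.37,-2.11,0.2,0,6,3.37,-2.11,0.2,0,6,3.37,-2.11,0.2,0,6,3.37,-2.11,0.2,0,6,3.37,-2.11,0.2,0]'; python3 -m crank '[6,3.37,-2.11,0.2,0,6,3.37,-2.11,0.2,0,6,3.37,-2.11,0.2,0,6,3.37,-2.11,0.2,0,6,3.37,-2.11,0.2,0,6,3.37,-2.11,0.2,0,6,3.37,-2.11,0.2,0,6,3.37,-2.11,0.2,0]' 20
python3 -m crank '[6,3.37,-2.11,0.2,0,6,3.37,-2.11,0.2,0,6,3.37,-2.11,0.2,0,6,3.37,-2.11,0.2,0,6,3.37,-2.11,0.2,0,6,3.37,-2.11,0.2,0,6,3.37,-2.11,0.2,0,6,3.37,-2.11,0.2,0]'
python3 - <<'E'
from h import *
w=optics.get_image("wrist");save(w["color"],'c.png')
st=env.observe();print(st["position"],st["q"].round(1),st["time_s"])
for n in("cap","cup","pedestal"):print(n,look(w,n))
print(proj(w,(0.5806,0.004,0.094)))
E
```

```text
time_s: 1.77
position: [0.3922, -0.2528, 0.2155]
tool_rot: [[0.929, 0.37, 0.0], [0.37, -0.929, -0.0], [0.0, 0.001, -1.0]]
ft_force: [0.6, -0.3, 0.2]
grip_width: 0.06
gripper_force: 0.0
time_s: 2.43
position: [0.5804, 0.004, 0.1993]
tool_rot: [[0.929, 0.37, 0.0], [0.37, -0.929, -0.0], [0.0, 0.0, -1.0]]
ft_force: [-0.1, -2.2, 0.9]
grip_width: 0.0602
gripper_force: 0.0
[0.58297663 0.00904497 0.19851536] [-10.8  26.5  72.2   0.2  81.3  57.2] 2.4833
cap [(0.66, [256, 188])]
cup [(0.89, [81, 141]), (0.35, [417, 146])]
pedestal [(0.95, [80, 269]), (0.8, [266, 162])]
[255.76759779 194.36923423]
```

View pics/c.png

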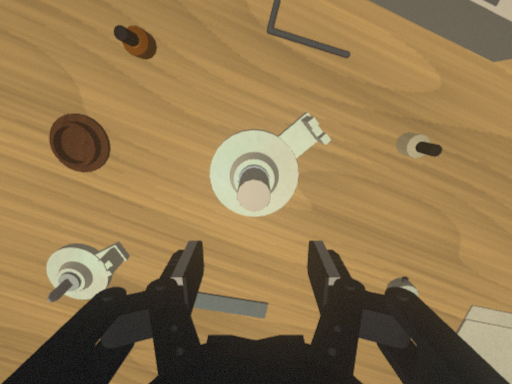

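The wrist picture shows the cap top at (254,194), the middle pedestal's foot at about (254,172) and its fork at (313,130). The cup is at (79,141). The predicted cap position matches to within 2 px.

```bash
python3 - <<'E'
from h import *
w=optics.get_image("wrist")
st=env.observe();p=st["position"];print(p,st["time_s"])
R=st["tool_rot"]
g=cv2.cvtColor(w["color"],cv2.COLOR_RGB2HSV)
c=atz(w,(254,194),0.094);print("cap",c)
print("foot",atz(w,(254,172),0.006),"key",atz(w,(313,130),.056),"cup",atz(w,(79.5,141),.018),look(w,"cap"))
print("shift",R.T@(np.r_[c[:2],0.064]-p)*100)
E
```

```text
[0.57926018 0.00184379 0.19917423] 2.6833
cap [0.57950764 0.00448247 0.094     ]
foot [0.58000434 0.00512761 0.006     ] key [ 0.65451226 -0.03045701  0.056     ] cup [0.54093755 0.21042703 0.018     ] [(0.7, [253, 186])]
shift [ 0.12814294 -0.23599275 13.51735324]
```

```bash
python3 -m crank '[6,0.2,-0.2,2.5,0,6,0,0,2.5,0,6,0,0,2.5,0,6,0,0,2.5,0,6,0,0,2,0,6,0,0,1,0,6,0,0,0.5,0,6,0,0,0,0]'
python3 -m crank '[2,0,0,0,0,2,0,0,0,0,2,0,0,0,0,2,0,0,0,0,2,0,0,0,0,2,0,0,0,0,2,0,0,0,0,2,0,0,0,0]' 20
python3 - <<'E'
from h import *
w=optics.get_image("wrist");save(w["color"],'d.png')
E
```

```text
time_s: 3.4
position: [0.5804, 0.004, 0.0642]
tool_rot: [[0.93, 0.369, -0.001], [0.369, -0.93, 0.0], [-0.001, -0.0, -1.0]]
ft_force: [-0.5, -0.5, 0.4]
grip_width: 0.0599
gripper_force: 0.0
time_s: 4.07
position: [0.5813, 0.0044, 0.0657]
tool_rot: [[0.929, 0.37, 0.003], [0.37, -0.929, -0.001], [0.002, 0.002, -1.0]]
ft_force: [-1.4, -1.2, 6.9]
grip_width: 0.0326
gripper_force: 20.2
```

View pics/d.png

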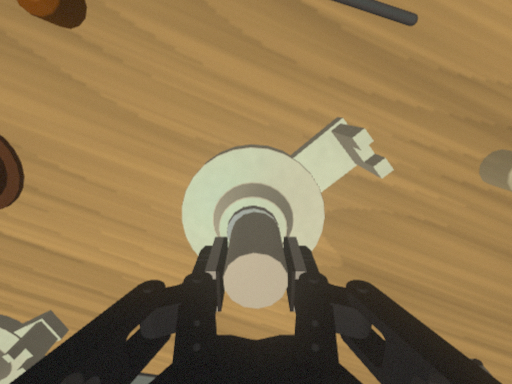

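Cap gripped (33 mm wide, seen at (255,280) between the pads). I'll lift it, then stop short of the cup and look.

```bash
python3 -m crank '[2,0,0,-1,0,2,0,0,-2,0,2,0,0,-2,0,2,0,0,-2,0,2,0,0,-1,0,2,0.3,-1.5,0,0,2,0.5,-3,0,0,2,0.5,-3,0,0]' 25
python3 -m crank '[2,0.5,-3,0,0,2,0.5,-3,0,0,2,0.4,-1.5,0,0,2,0,0,0,0,2,0,0,0,0,2,0,0,0,0,2,0,0,0,0,2,0,0,0,0]'
python3 - <<'E'
from h import *
w=optics.get_image("wrist");save(w["color"],'e.png')
np.savez('e.npz',intrinsics=w["intrinsics"],pose=w["pose"])
st=env.observe();print(st["position"],st["q"].round(1),look(w,"cup"),look(w,"spindle"),look(w,"flat"))
E
```

```text
time_s: 4.78
position: [0.5647, 0.0795, 0.1445]
tool_rot: [[0.93, 0.368, 0.0], [0.368, -0.93, 0.0], [0.0, -0.0, -1.0]]
ft_force: [0.1, 0.3, 0.6]
grip_width: 0.0319
gripper_force: 24.9
time_s: 5.45
position: [0.5505, 0.153, 0.1443]
tool_rot: [[0.93, 0.369, -0.0], [0.369, -0.93, -0.0], [-0.0, 0.0, -1.0]]
ft_force: [0.8, 0.1, -0.5]
grip_width: 0.0321
gripper_force: 24.9
[0.55045841 0.15318353 0.14429933] [ 3.7 28.2 78.8 -0.  72.9 72.1] [(0.67, [194, 176])] [(0.65, [417, 227]), (0.43, [166, 352])] [(0.66, [167, 348]), (0.61, [417, 233])]
```

View pics/e.png

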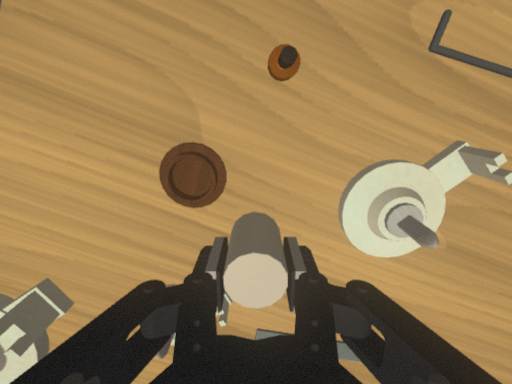

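The cup's foot is centred at (193.5,174.5). The bare spindle runs from its base at (403,216) to its top at (430,240), and polish1 is at (284,61).

```bash
python3 - <<'E'
from h import *
w=dict(np.load('e.npz'))
a=atz(w,(193.5,174.5),0.003);b=atz(w,(194,176),0.018);print(a,b)
st=env.observe();R=st["tool_rot"];print(R.T@(np.r_[a[:2],0.0305]-st["position"])*100)
im=cv2.imread('pics/e.png');g=cv2.cvtColor(im,cv2.COLOR_BGR2HSV);m=((g[...,2]<110)&(g[...,1]>110)).astype(np.uint8);m[:120]=0;m[230:]=0;m[:,:140]=0;m[:,240:]=0
M=cv2.moments(m,True);print(M['m00'],M['m10']/M['m00'],M['m01']/M['m00'],cv2.boundingRect(m))
E
```

```text
[0.53596294 0.21900814 0.003     ] [0.53937588 0.21617083 0.018     ]
[ 1.07547097 -6.61354348 11.38238271]
3341.0 192.52559114037714 174.42202933253517 (160, 143, 66, 64)
```

```bash
python3 -m crank '[2,0.4,-2.2,0,0,2,0.4,-2.2,0,0,2,0.3,-2.1,0,0,2,0,0,2.5,0,2,0,0,2.5,0,2,0,0,2.5,0,2,0,0,1.5,0,2,0,0,0.5,0]'
python3 -m crank '[2,0,0,0.5,0,2,0,0,0.5,0,2,0,0,0.4,0,2,0,0,0.2,0,2,0,0,0.2,0,2,0,0,0.1,0,2,0,0,0,0,2,0,0,0,0]'
python3 - <<'E'
from h import *
w=optics.get_image("wrist");save(w["color"],'f.png')
E
```

```text
time_s: 6.32
position: [0.5353, 0.2181, 0.0469]
tool_rot: [[0.929, 0.37, -0.004], [0.37, -0.929, -0.001], [-0.004, -0.001, -1.0]]
ft_force: [0.7, -0.0, -0.3]
grip_width: 0.0322
gripper_force: 24.9
time_s: 6.98
position: [0.5366, 0.2185, 0.0308]
tool_rot: [[0.929, 0.37, 0.001], [0.37, -0.929, 0.0], [0.001, 0.0, -1.0]]
ft_force: [0.2, 0.2, 2.6]
grip_width: 0.0322
gripper_force: 25.1
```

View pics/f.png

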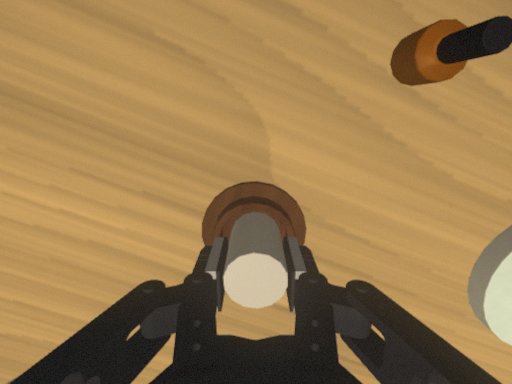

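The cap stands inside the cup's well: cap top at (255,280), rim around (254,225). I'll let go and move to a view of the spindle from above.

```bash
python3 -m crank '[4,0,0,0,0,6,0,0,0,0,6,0,0,0,0,6,0,0,-1,0,6,0,0,-2,0,6,0,0,-2.5,0,6,0,0,-2.5,0,6,0,0,-1,0]' 20
python3 -m crank '[6,-1.71,3.07,0,0,6,-1.71,3.07,0,0,6,-1.71,3.07,0,0,6,-1.71,3.07,0.5,0,6,-1.71,3.07,0.5,0,6,-1.71,3.07,1,0,6,-1.71,3.07,1,0,6,0,0,0,0]'
python3 -m crank '[6,0,0,0,0,6,0,0,0,0,6,0,0,0,0,6,0,0,0,0,6,0,0,0,0,6,0,0,0,0,6,0,0,0,0,6,0,0,0,0]' | head -2
python3 - <<'E'
from h import *
w=optics.get_image("wrist");s=optics.get_image("scene");np.savez('g.npz',intrinsics=w["intrinsics"],pose=w["pose"],color=w["color"])
u=proj(w,(.5805,.005,.084)).round().astype(int);print(u,proj(w,(.5805,.005,.04)))
x0=max(0,min(512-160,u[0]-80));y0=max(0,min(384-160,u[1]-80));print(x0,y0)
can=np.zeros((600,800,3),np.uint8);can[:480,:480]=cv2.resize(w["color"][y0:y0+160,x0:x0+160],(480,480),interpolation=cv2.INTER_CUBIC)
can[:320,480:800]=cv2.resize(s["color"][200:280,285:365],(320,320),interpolation=cv2.INTER_CUBIC);can[320:600,480:780]=cv2.resize(s["color"][190:260,200:275],(300,280),interpolation=cv2.INTER_CUBIC);save(can,'g.png');print(look(w,"flat"))
E
```

```text
time_s: 7.7
position: [0.5376, 0.2188, 0.1243]
tool_rot: [[0.929, 0.37, 0.005], [0.37, -0.929, 0.001], [0.005, 0.001, -1.0]]
ft_force: [0.1, 0.3, 0.9]
grip_width: 0.0598
gripper_force: 0.0
time_s: 8.37
position: [0.5035, -0.0301, 0.0889]
tool_rot: [[0.931, 0.365, -0.003], [0.365, -0.931, -0.0], [-0.003, -0.001, -1.0]]
ft_force: [0.3, -1.3, 0.0]
grip_width: 0.0601
gripper_force: 0.0
time_s: 9.03
position: [0.5047, -0.0252, 0.0904]
[256 104] [255.92712682 104.61773352]
176 24
[(0.7, [254, 110]), (0.67, [475, 293])]
```

View pics/g.png

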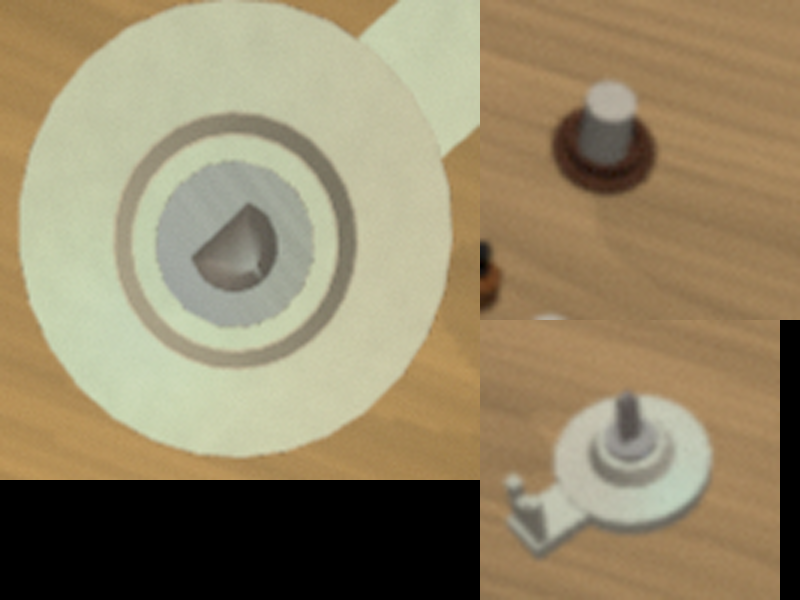

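The wrist crop shows the D-shaped spindle clearly. Its flat edge runs from (192,257) to (248,203) in the crop with the normal to the upper left, and the shoulder is centred at (235,243). The cap stands upright in the cup. I still need the flat and key-rest angles as numbers.

```bash
python3 - <<'E'
from h import *
w=dict(np.load('g.npz'))
cr=lambda x,y:(176+(x+.5)/3-.5,24+(y+.5)/3-.5)
for z in(.04,.06,.076):
  a=atz(w,cr(192,257),z);b=atz(w,cr(248,203),z);d=b-a;print(z,"flat w",np.hypot(*d[:2]),"normal",np.degrees(np.arctan2(d[0],-d[1])) , np.degrees(np.arctan2(-d[0],d[1])),(a+b)[:2]/2)
sh=atz(w,cr(235,243),.04);print("shoulder",sh)
g=cv2.cvtColor(w["color"],cv2.COLOR_RGB2HSV);m=(g[...,1]<75)&(g[...,2]>90)
ys,xs=np.nonzero(m)
P=np.array([atz(w,(x,y),.006)[:2] for x,y in zip(xs,ys)])
r=np.hypot(*(P-sh[:2]).T);k=(r<.057)&(ys<230);f=P[k];print("foot c",(f.max(0)+f.min(0))/2,f.max(0)-f.min(0))
for c in(sh[:2],(f.max(0)+f.min(0))/2,np.array([.5805,.005])):
  v=P-c;r=np.hypot(*v.T);an=np.degrees(np.arctan2(v[:,1],v[:,0]))
  for lo in(.06,.065,.07):
    q=(r>lo)&(r<lo+.005)&(abs(an+30)<30);print(lo,q.sum(),an[q].mean().round(1),an[q].min().round(1),an[q].max().round(1),ys[q].min(),xs[q].max())
E
```

```text
0.04 flat w 0.0169836077912845 normal 63.876674300157305 -116.12332569984271 [0.58123099 0.01036247]
0.06 flat w 0.015225838673270493 normal 63.87667430015715 -116.12332569984287 [0.58106145 0.00981773]
0.076 flat w 0.013819623378859365 normal 63.87667430015716 -116.12332569984284 [0.58092583 0.00938194]
shoulder [0.57998957 0.00619415 0.04      ]
foot c [0.57970107 0.00619376] [0.11333599 0.1138489 ]
0.06 363 -28.0 -45.1 -11.8 28 332
0.065 369 -27.9 -43.8 -12.8 23 337
0.07 370 -28.1 -42.9 -13.7 18 343
0.06 360 -28.0 -44.9 -11.6 28 331
0.065 368 -27.8 -43.9 -12.8 23 337
0.07 373 -27.9 -42.8 -13.6 18 342
0.06 365 -27.3 -44.3 -10.8 27 333
0.065 369 -27.3 -43.0 -12.1 22 338
0.07 369 -27.5 -42.2 -13.1 17 344
```

Axis is at (0.580,0.0055), key rest at −28°, flat normal at about 64.5°. I'll turn the tool to yaw 154.5°, so its y lies along the flat normal, then centre over the spindle.

```bash
python3 -m crank '[5,0,0,-2.2,0,5,0,0,-2.3,0,5,2.66,0.02,0,0,5,2.66,0.02,0,0,5,2.66,0.02,0,0,5,0,0,0,-0.125,5,0,0,0,-0.125,5,0,0,0,-0.125]' |head -2
python3 -m crank '[5,0,0,0,-0.125,5,0,0,0,-0.125,5,0,0,0,-0.125,5,0,0,0,-0.125,5,0,0,0,-0.125,5,0,0,0,-0.125,5,0,0,0,-0.125,5,0,0,0,-0.125]' |head -2
python3 -m crank '[5,0,0,0,-0.125,5,0,0,0,-0.125,5,0,0,0,-0.125,5,0,0,0,-0.125,5,0,0,0,-0.125,5,0,0,0,-0.125,5,0,0,0,-0.125,5,0,0,0,-0.07]'
python3 - <<'E'
from h import *
st=env.observe();R=st["tool_rot"];print(st["time_s"],st["position"],np.degrees(np.arctan2(R[1,0],R[0,0])),st["q"].round(1));print(R.T@(np.r_[.5791,.0037,.05]-st["position"])*100)
E
```

```text
time_s: 9.85
position: [0.5792, 0.0037, 0.135]
time_s: 10.52
position: [0.579, 0.0035, 0.1352]
time_s: 11.18
position: [0.579, 0.0035, 0.1352]
tool_rot: [[-0.906, 0.423, -0.0], [0.423, 0.906, 0.0], [0.0, -0.0, -1.0]]
ft_force: [0.0, 0.1, -0.6]
grip_width: 0.05
gripper_force: 0.0
11.1833 [0.57899343 0.00346036 0.13522911] 154.9889725370963 [-11.4  29.5  78.3   0.   72.3 -76.4]
[-1.48499773e-03  2.66886810e-02  8.52290965e+00]
```

```bash
python3 -m crank '[5,0,0.03,2,0,5,0,0,2.5,0,5,0,0,2,0,5,0,0,1.3,0,5,0,0,0.7,0,5,0,0,0,0,3,0,0,0,0,2.2,0,0,0,0]' 20
python3 -m crank '[0.8,0,0,0,0,0.8,0,0,0,0,0.8,0,0,0,0,0.8,0,0,0,0,0.8,0,0,0,0,0.8,0,0,0,0,0.8,0,0,0,0,0.8,0,0,0,0]' 20
python3 - <<'E'
from h import *
w=optics.get_image("wrist");save(w["color"],'h.png')
st=env.observe();R=st["tool_rot"];print(R.T@st["ft_force"],R.T@st["wrist_torque"],np.degrees(np.arctan2(R[1,0],R[0,0])))
E
```

```text
time_s: 11.85
position: [0.5797, 0.0037, 0.0513]
tool_rot: [[-0.904, 0.428, 0.002], [0.428, 0.904, -0.0], [-0.002, 0.0, -1.0]]
ft_force: [0.0, -0.5, 1.6]
grip_width: 0.0268
gripper_force: 0.0
time_s: 12.52
position: [0.5796, 0.0035, 0.0514]
tool_rot: [[-0.904, 0.429, 0.002], [0.429, 0.904, -0.001], [-0.002, 0.0, -1.0]]
ft_force: [-2.0, -1.6, 6.8]
grip_width: 0.0115
gripper_force: 24.2
[ 1.54366726 -1.85065748 -6.87643477] [0.34322634 0.19819968 0.03134067] 154.627409612176
```

The opening is 11.5 mm, so the pads are on the flat. Turning 92.6° clockwise now.

```bash
python3 -m crank '[0.8,0,0,0,0,0.8,0,0,0,0,0.8,0.02,0,0,0.05,0.8,0.02,0,0,0.1,0.8,0.02,0,0,0.1,0.8,0.02,0,0,0.1,0.8,0.02,0,0,0.1,0.8,0.02,0,0,0.1]' 40
python3 -m crank '[0.8,0.02,0,0,0.1,0.8,0.02,0,0,0.1,0.8,0.02,0,0,0.1,0.8,0.02,0,0,0.1,0.8,0.02,0,0,0.1,0.8,0.02,0,0,0.1,0.8,0.02,0,0,0.1,0.8,0.02,0,0,0.1]'
python3 -m crank '[0.8,0.02,0,0,0.1,0.8,0.02,0,0,0.1,0.8,0.01,0,0,0.06,0.8,0,0,0,0,0.8,0,0,0,0,0.8,0,0,0,0,0.8,0,0,0,0,0.8,0,0,0,0]'
python3 - <<'E'
from h import *
st=env.observe();R=st["tool_rot"];print(R.T@st["ft_force"],R.T@st["wrist_torque"],np.degrees(np.arctan2(R[1,0],R[0,0]))-90)
E
```

```text
time_s: 13.23
position: [0.5785, 0.0038, 0.0514]
tool_rot: [[-0.542, 0.84, 0.001], [0.84, 0.542, -0.001], [-0.002, 0.0, -1.0]]
ft_force: [-1.9, -4.8, 7.1]
grip_width: 0.0112
gripper_force: 41.7
time_s: 13.9
position: [0.5775, 0.0052, 0.0514]
tool_rot: [[0.225, 0.974, -0.0], [0.974, -0.225, -0.002], [-0.002, 0.0, -1.0]]
ft_force: [-5.3, -4.6, 9.5]
grip_width: 0.0109
gripper_force: 41.9
time_s: 14.57
position: [0.5775, 0.0057, 0.0514]
tool_rot: [[0.464, 0.886, -0.001], [0.886, -0.464, -0.001], [-0.002, -0.0, -1.0]]
ft_force: [-6.9, -4.5, 8.9]
grip_width: 0.0107
gripper_force: 42.2
[-7.19540915 -4.01628682 -8.84220878] [ 0.55510761 -1.19912455 -0.01048321] -27.61880433783623
```

```bash
python3 -m crank '[3,0,0,0,0,5,0,0,0,0,5,0,0,0,0,5,0,0,0,0,5,0,0,-2,0,5,0,0,-2.5,0,5,0,0,-2.5,0,5,0,0,-1,0]' 20
python3 -m crank '[6,-2,0,0,0,6,-4,0,0,0,6,-2,0,0,0,6,0,0,0,0,6,0,0,0,0,6,0,0,0,0,6,0,0,0,0,6,0,0,0,0]'
python3 - <<'E'
from h import *
w=optics.get_image("wrist");np.savez('i.npz',intrinsics=w["intrinsics"],pose=w["pose"],color=w["color"])
u=proj(w,(.58,.0055,.06)).round().astype(int);print(u)
x0=max(0,min(512-120,u[0]-60));y0=max(0,min(384-120,u[1]-60));print(x0,y0)
can=np.zeros((480,800,3),np.uint8);can[:480,:480]=cv2.resize(w["color"][y0:y0+120,x0:x0+120],(480,480),interpolation=cv2.INTER_CUBIC)
can[:240,480:800]=cv2.resize(w["color"],(320,240),interpolation=cv2.INTER_AREA);save(can,'i.png')
E
```

```text
time_s: 15.23
position: [0.5792, 0.0064, 0.1334]
tool_rot: [[0.463, 0.886, 0.005], [0.886, -0.463, -0.001], [0.001, 0.004, -1.0]]
ft_force: [0.8, -0.6, 1.3]
grip_width: 0.0501
gripper_force: 0.0
time_s: 15.9
position: [0.5413, -0.0636, 0.1301]
tool_rot: [[0.462, 0.887, -0.0], [0.887, -0.462, 0.0], [0.0, -0.0, -1.0]]
ft_force: [-0.3, 0.2, -0.3]
grip_width: 0.0601
gripper_force: 0.0
[259 109]
199 49
```

View pics/i.png

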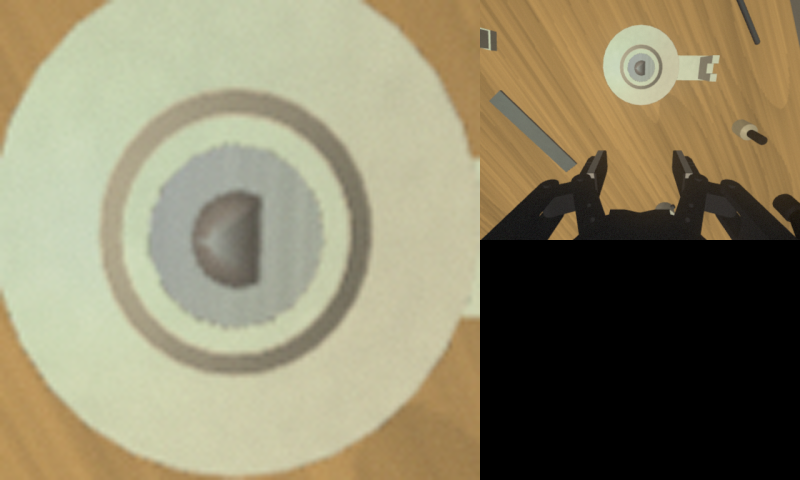

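The flat now faces right in the crop, toward the fork at (710,68) of the small picture, within about 2°. Next is the collar.

```bash
python3 -m crank '[6,-3.64,-0.06,0,0,6,-3.64,-0.06,0,0,6,-3.64,-0.06,0,0,6,-3.64,-0.06,0,0,6,-3.64,-0.06,0,0,6,-3.64,-0.06,1,0,6,-3.64,-0.06,1,0,6,0,0,1,0.12]'
python3 -m crank '[6,0,0,0,0.125,6,0,0,0,0.125,6,0,0,0,0.125,6,0,0,0,0.125,6,0,0,0,0.12,6,0,0,0,0,6,0,0,0,0,6,0,0,0,0]'
python3 - <<'E'
from h import *
i=dict(np.load('i.npz'));print("shoulder",atz(i,(257.6,107.4),.04))
w=optics.get_image("wrist");save(w["color"],'j.png');np.savez('j.npz',intrinsics=w["intrinsics"],pose=w["pose"],color=w["color"])
print(look(w,"collar"),look(w,"screw"),proj(w,(.495,-.26,.02)))
for n in("collar","screw"):
  for sc,uv in look(w,n): print(n,sc,atz(w,uv,.012))
E
```

```text
time_s: 16.62
position: [0.4174, -0.293, 0.1001]
tool_rot: [[0.567, 0.824, 0.001], [0.824, -0.567, -0.002], [-0.002, 0.002, -1.0]]
ft_force: [1.1, -0.8, 0.9]
grip_width: 0.0604
gripper_force: 0.0
time_s: 17.28
position: [0.4193, -0.288, 0.1003]
tool_rot: [[0.938, 0.345, 0.0], [0.345, -0.938, 0.0], [0.0, -0.0, -1.0]]
ft_force: [-0.1, -0.9, -0.0]
grip_width: 0.0599
gripper_force: 0.0
shoulder [0.57957397 0.00660844 0.04      ]
[] [] [255.60213116 105.90832436]
```

View pics/j.png

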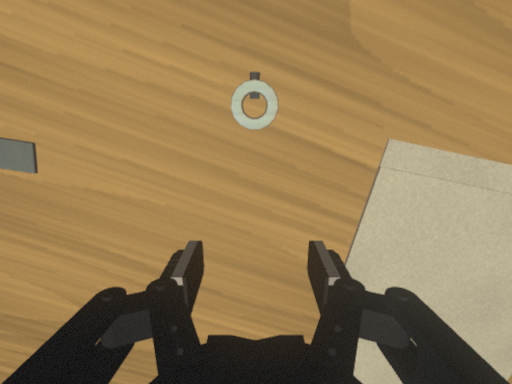

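The collar is at (254.5,105) with its screw at (255,75), straight along tool x. Only this one fits the description.

```bash
python3 - <<'E'
from h import *
w=dict(np.load('j.npz'));c=w["color"];g=cv2.cvtColor(c,cv2.COLOR_RGB2HSV)
m=((g[...,1]<70)&(g[...,2]>120));m[:60]=0;m[140:]=0;m[:,:220]=0;m[:,290:]=0
ys,xs=np.nonzero(m);(cc,rr)=cv2.minEnclosingCircle(np.c_[xs,ys].astype(np.float32));print(cc,rr)
d=(g[...,2]<90);d[:60]=0;d[82:]=0;d[:,:235]=0;d[:,275:]=0
y2,x2=np.nonzero(d);s=(x2.mean(),y2.mean());print(s,len(x2))
C=atz(w,cc,.018);S=atz(w,s,.012);v=S-C;print(C,np.degrees(np.arctan2(v[1],v[0])),np.hypot(*v[:2]))
st=env.observe();R=st["tool_rot"];print(np.degrees(np.arctan2(R[1,0],R[0,0])),R.T@(np.r_[C[:2],.003]-st["position"])*100,st["q"].round(1))
E
```

```text
(253.27981567382812, 104.0779800415039) 25.137008666992188
(np.float64(253.9814814814815), np.float64(75.66666666666667)) 54
[ 0.49564862 -0.25782047  0.018     ] 18.74466341695958 0.02106676224552549
20.045412122302228 [ 8.22894895 -0.23290039  9.73288344] [-47.9  25.8  92.3  -0.   62.   22.1]
```

```bash
python3 -m crank '[6,2.7,-0.05,0,0,6,2.8,-0.05,0,0,6,2.7,-0.05,1.5,0,6,0,0,2.5,0,6,0,0,2.5,0,6,0,0,1.7,0,6,0,0,1,0,6,0,0,0.5,0]'
python3 -m crank '[6,0,0,0,0,5,0,0,0,0,3,0,0,0,0,3,0,0,0,0,3,0,0,0,0,3,0,0,0,0,3,0,0,0,0,3,0,0,0,0]' 40
python3 - <<'E'
from h import *
w=optics.get_image("wrist");save(w["color"],'k.png');np.savez('k.npz',intrinsics=w["intrinsics"],pose=w["pose"],color=w["color"])
E
```

```text
time_s: 18.2
position: [0.4953, -0.2585, 0.0021]
tool_rot: [[0.94, 0.342, -0.001], [0.342, -0.94, 0.001], [-0.001, -0.002, -1.0]]
ft_force: [-0.1, -0.1, 0.6]
grip_width: 0.0603
gripper_force: 0.0
time_s: 18.87
position: [0.4962, -0.2593, 0.0047]
tool_rot: [[0.94, 0.342, 0.002], [0.342, -0.94, -0.002], [0.001, 0.002, -1.0]]
ft_force: [-1.0, 0.1, 6.9]
grip_width: 0.0356
gripper_force: 40.7
```

View pics/k.png

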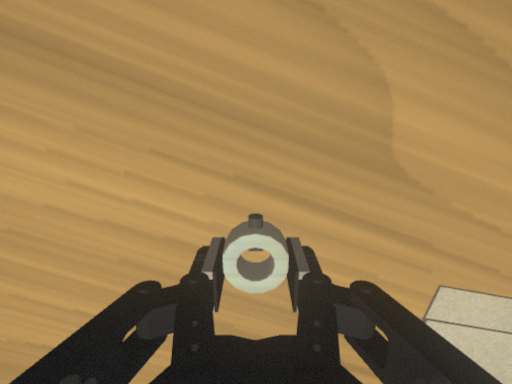

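The collar is gripped. Its top face is at (255.5,264) and the screw at (256,219), straight along tool x. Next I'll work out the collar's offset in the tool.

```bash
cat > off.py <<'E'
from h import *
def off(w,st,zt,box=(205,225,310,300)):
    c=np.array(w["color"]);g=cv2.cvtColor(c,cv2.COLOR_RGB2HSV);x0,y0,x1,y1=box
    m=((g[...,1]<70)&(g[...,2]>150)).astype(np.uint8);k=np.zeros_like(m);k[y0:y1,x0:x1]=1;m*=k
    n,l,s,ce=cv2.connectedComponentsWithStats(m);i=1+np.argmax(s[1:,4])
    ct=max(cv2.findContours((l==i).astype(np.uint8),cv2.RETR_EXTERNAL,cv2.CHAIN_APPROX_NONE)[0],key=len)
    e=cv2.fitEllipse(cv2.convexHull(ct));C=atz(w,e[0],zt)
    return e,C,st["tool_rot"].T@(C-st["position"])
E
python3 - <<'E'
from off import *
w=dict(np.load('k.npz'));st=env.observe();print(off(w,st,.020))
P=np.array([.5797,.0058]);R=st["tool_rot"];d=np.r_[P,.16]-st["position"];print(R.T@d*100,d)
# screw pixel direction
g=cv2.cvtColor(w["color"],cv2.COLOR_RGB2HSV);sub=g[205:222,235:280,2]<70;y,x=np.nonzero(sub);print(x.mean()+235,y.mean()+205,len(x))
S=atz(w,(x.mean()+235,y.mean()+205),.012);print(R.T@(S-st["position"]))
E
```

```text
(((255.1065673828125, 263.0472106933594), (59.24079132080078, 67.20437622070312), 90.35800170898438), array([ 0.49649073, -0.25868086,  0.02      ]), array([ 0.00047971, -0.00046127, -0.01537089]))
[ 16.92593339 -22.02495756 -15.56579113] [0.08347241 0.26510447 0.15537039]
255.5 215.86666666666667 30
[ 0.02455018 -0.00026731 -0.00734026]
```

```bash
python3 -m crank '[3,0,0,-0.5,0,3,0,0,-1.5,0,3,0,0,-2.5,0,3,0,0,-2.5,0,3,0,0,-2.5,0,3,0,0,-2,0,3,0,0,-0.8,0,3,0,0,0,0]' 40
python3 -m crank '[3,2.11,-2.76,0,0,3,2.11,-2.76,0,0,3,2.11,-2.76,0,0,3,2.11,-2.76,0,0,3,2.11,-2.76,0,0,3,2.11,-2.76,0,0,3,2.11,-2.76,0,0,3,2.11,-2.76,0,0]'|head -2
python3 -m crank '[3,0,0,0,0.1,3,0,0,0,0.12,3,0,0,0,0.12,3,0,0,0,0.12,3,0,0,0,0.12,3,0,0,0,0.12,3,0,0,0,0.1,3,0,0,0,0.04]'
python3 -m crank '[3,0,0,0,0,3,0,0,0,0,3,0,0,0,0,3,0,0,0,0,3,0,0,0,0,3,0,0,0,0,3,0,0,0,0,3,0,0,0,0]'
python3 - <<'E'
from off import *
st=env.observe();R=st["tool_rot"];print(st["q"].round(1),np.degrees(np.arctan2(R[1,0],R[0,0])),R.T@(np.r_[.5793,.0060,.0447]-st["position"])*100)
w=optics.get_image("wrist");print(off(w,st,st["position"][2]+.0153))
u=proj(w,(.5797,.0058,.084));print(u)
save(w["color"],'l.png')
E
```

```text
time_s: 19.58
position: [0.4962, -0.2592, 0.1282]
tool_rot: [[0.94, 0.342, 0.003], [0.342, -0.94, -0.002], [0.002, 0.003, -1.0]]
ft_force: [0.9, -0.0, -0.6]
grip_width: 0.0358
gripper_force: 40.1
time_s: 20.25
position: [0.5784, 0.0082, 0.1247]
time_s: 20.92
position: [0.5782, 0.0065, 0.1246]
tool_rot: [[0.879, -0.476, -0.003], [-0.476, -0.879, 0.001], [-0.003, 0.001, -1.0]]
ft_force: [0.3, -0.8, -0.9]
grip_width: 0.0355
gripper_force: 40.2
time_s: 21.58
position: [0.5788, 0.0064, 0.1263]
tool_rot: [[0.882, -0.472, 0.0], [-0.472, -0.882, -0.0], [0.0, -0.0, -1.0]]
ft_force: [0.2, -0.6, -0.3]
grip_width: 0.0355
gripper_force: 40.2
[-11.1  30.   79.    0.   71.  107.1] -28.137621362776596 [0.05775084 0.01195101 8.16340809]
(((255.3213653564453, 263.18524169921875), (59.17161178588867, 66.88104248046875), 89.5334701538086), array([0.57891971, 0.00654342, 0.14163406]), array([-9.63427793e-06, -1.82530242e-04, -1.52999964e-02]))
[255.68714346 219.07627464]
```

```bash
python3 -m crank '[3,0.04,0,1,0,3,0,0,1.5,0,3,0,0,1,0,3,0,0,0.4,0,3,0,0,0.3,0,3,0,0,0.2,0,3,0,0,0.2,0,3,0,0,0,0]' 40
python3 -m crank '[3,0,0,0.2,0,3,0,0,0.2,0,3,0,0,0.2,0,3,0,0,0.1,0,3,0,0,0.1,0,3,0,0,0.1,0,3,0,0,0,0,3,0,0,0,0]'
python3 - <<'E'
from h import *
st=env.observe();R=st["tool_rot"];print(R.T@st["ft_force"],R.T@st["wrist_torque"])
E
```

```text
time_s: 22.3
position: [0.5793, 0.0062, 0.0803]
tool_rot: [[0.882, -0.472, 0.0], [-0.472, -0.882, -0.0], [0.0, -0.0, -1.0]]
ft_force: [-0.4, -0.8, -0.1]
grip_width: 0.0355
gripper_force: 40.2
time_s: 22.97
position: [0.5792, 0.0062, 0.0713]
tool_rot: [[0.882, -0.472, -0.0], [-0.472, -0.882, 0.0], [-0.0, -0.0, -1.0]]
ft_force: [-0.3, 0.2, -0.2]
grip_width: 0.0353
gripper_force: 40.2
[-0.31490776 -0.02813056  0.19334785] [-0.00515516 -0.00669361 -0.04670143]
```

```bash
python3 -m crank '[3,0,0,0.3,0,3,0,0,0.3,0,3,0,0,0.3,0,3,0,0,0.3,0,3,0,0,0.3,0,3,0,0,0.3,0,3,0,0,0.2,0,3,0,0,0,0]'
python3 -m crank '[3,0,0,0.2,0,3,0,0,0.2,0,3,0,0,0.1,0,3,0,0,0.1,0,3,0,0,0.05,0,3,0,0,0,0,3,0,0,0,0,3,0,0,0,0]'
python3 - <<'E'
from h import *
st=env.observe();R=st["tool_rot"];print(R.T@st["ft_force"],R.T@st["wrist_torque"])
E
```

```text
time_s: 23.63
position: [0.579, 0.0063, 0.0508]
tool_rot: [[0.882, -0.472, -0.001], [-0.472, -0.882, 0.0], [-0.001, 0.0, -1.0]]
ft_force: [0.5, 0.6, -0.6]
grip_width: 0.0353
gripper_force: 40.2
time_s: 24.3
position: [0.5792, 0.0062, 0.0449]
tool_rot: [[0.882, -0.472, 0.0], [-0.472, -0.882, -0.0], [0.0, -0.0, -1.0]]
ft_force: [0.9, -0.0, -0.4]
grip_width: 0.0353
gripper_force: 40.2
[ 0.83267153 -0.40760362  0.35218233] [-0.03693075  0.03657     0.01559191]
```

```bash
for i in 1; do python3 -m crank '[3,0,0,0.03,0,3,0,0,0.03,0,3,0,0,0,0,3,0,0,0,0,3,0,0,0,0,3,0,0,0,0,3,0,0,0,0,3,0,0,0,0]' | sed -n '2p;4p'; done
python3 -m crank '[3,0,0,0.03,0,3,0,0,0.03,0,3,0,0,0,0,3,0,0,0,0,3,0,0,0,0,3,0,0,0,0,3,0,0,0,0,3,0,0,0,0]' | sed -n '2p;6p'
python3 - <<'E'
from off import *
st=env.observe();R=st["tool_rot"];print(st["ft_force"],np.degrees(np.arctan2(R[1,0],R[0,0])))
w=optics.get_image("wrist");print(off(w,st,st["position"][2]+.0153))
E
```

```text
position: [0.5793, 0.0062, 0.0446]
ft_force: [-1.6, 0.9, 6.3]
position: [0.5793, 0.0062, 0.0446]
gripper_force: 41.4
[-4.10532567 -0.35348002 10.51776187] -28.13582645828361
(((255.0792694091797, 266.66864013671875), (64.25428009033203, 74.511962890625), 87.69282531738281), array([0.577518  , 0.00747887, 0.0599271 ]), array([-0.00213461, -0.00029392, -0.01530177]))
```

Contact came exactly at the expected seated height (TCP 44.6 mm against 44.7 mm, about 10 N down). The collar can only get there with its screw over the flat. Handing in.

```bash
python3 -c "
from rig import env
print(env.close_job())"
```

```text
the job is handed in; nothing more can be done
None
```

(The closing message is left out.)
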